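Setting the brass edging of a counter tray on the strip press

ROBOT

A 7-joint arm with a two-finger parallel gripper is mounted at the origin on the work surface. World frame = base frame: x ahead of the robot, y to its left, z up, the work surface at z = 0. Lengths are in mm, angles in rad, forces in N, time in s.
With the tool pointing down it reaches from about 425 to 950 mm from the base axis. Payload 4.7 kg.
Tool frame: the origin (TCP) lies at the centre of the arm's flange, where the gripper is bolted on; the fingertips stand 173 mm ahead of it and the grasp point (between the pads) lies 155 mm ahead of it; z points along the fingers, y is the line along which they close (so a half turn about z gives the same grasp; the last joint's range is limited). The gripper opens to 85 mm and grips with 20 to 120 N. Pads are 22 mm wide; open, the fingers measure 114 mm over their backs; the gripper's body (76 mm by 85 mm) begins 54 mm behind the grasp point. The pads swing forward as they close: fully open they stand 13 mm farther back than shut.
Start: joints at [1.19, 0.469, -0.049, 1.532, 0.024, 1.141, -0.082], TCP at [232.633, -633.65, 404.735] pointing down, gripper open.
Joint ranges: [-2.59, 2.59], [-0.33, 1.99], [-1.39, 1.29], [0.1, 2.45], [-1.04, 4.18], [0.21, 1.99], [-2.66, 2.66]. Speed limits (rad/s): [2.57, 2.57, 3.14, 3.14, 3.14, 3.14, 3.14].

INTERFACE

Orientations are given as a unit quaternion [w, x, y, z].
In Python, from bench import get_obs, read_camera, job_done gives the robot as it stands.
- The arm moves only by the tool send_rows, never from a script. Its argument "deltas" is a list of rows, each an object of numbers: "dx", "dy", "dz": the shift along the tool's x, y, z in cm; "ax", "ay", "az": the turn, a rotation vector about the tool's x, y, z in rad; "jaw": the finger opening in cm, from 0 to 8.54. In form: [{"dx": .., "dy": .., "dz": .., "ax": .., "ay": .., "az": .., "jaw": ..}, ...]. A call has 1 to 5 rows; each row shifts and turns the commanded pose from where the row before left it, along the tool's axes as they then stand; what a row does not reach is not made up. A row lasts 1/8 s, in which the tool goes at most 62.5 mm and 10.7 degrees, less where a joint would pass 70% of its speed; a pose out of reach is approached as far as the arm can. A call with a gripper value outside its range is refused whole. The fingers move at their own pace and stop on an object; "force" is the grip in N (left out, the last holds). Time passes only in rows, so rows that do not move let the fingers close. It gives the time, the measured TCP pose, the force, the opening and the grip force at its end, in the units of the state.
- get_obs(): the state, without advancing time (a new reading comes with each control period).
- read_camera(name): name is "scene" or "top" or "wrist"; returns a dict with "pixels" (384x512x3 uint8, red, green, blue), "fov_y" (degrees; the focal length in pixels is half the picture's height over the tangent of half this angle, whatever the lens; pixels are square), "cx", "cy" (the principal point, pixels), "view" (4x4, takes a point from world to camera coordinates). Camera axes: x right, y up, looking along -z (the intrinsics and any distortion apply to the point x, -y, -z); pixel columns grow to the right and rows downward; lengths in mm; the calibration is good to about 2 mm. A picture is of the moment at which its call begins. There is no depth.
- job_done(): hands the job in; it is judged then, once.
The state is a dict: "time": time; "joint_pos": joint angles; "qvel": joint speeds; "tau": joint torques, N m; "ee_pos": TCP position; "ee_rot": TCP orientation; "contact_force": force on the tool from outside, world axes, zero at the start; "ft_torque": the same for the moment, N m; "opening": finger opening in mm; "finger_force": force on a finger pad.
Only numpy, scipy, OpenCV 4.12 (cv2) and the standard library are available. Lean on these libraries where they do the work, as an engineer would, in place of code of your own. Each camera call takes 0.05 s, during which the arm holds its last target. There are 200 camera calls.

TASK

The brass edging on this walnut watch tray has just been glued on: set it on the strip press. Keeping the tray flat on the counter, push its long brass strip squarely against the sprung bar until the bar is fully home and hold for about a second, then turn the tray a quarter turn and press the short brass strip home in the same way, each strip lying on the bar over its whole length. Finally bring the tray back onto the leather pad, let go, and leave the other things on the counter as they are.

Things in the scene. Friction and masses are not known exactly. Their poses are not given: they have to be found in the camera images.
- tray: Loose dark-walnut open tray, about 0.4 kg, wood 150 (x) x 110 (y) x 28 mm high; origin at the centre of its underside, x along its length, z up. Floor 8 mm, walls 10 mm thick. A solid rack (top 20 mm up) fills the inside from x = -65 to -30 mm. Brass strips 3 mm thick, 2 to 32 mm up, cover two neighbouring sides: the long +y side and the short +x end; the other two sides are bare wood.
- bay (a point): Centre of the floor of the tray's open bay (tray x +17.5, y 0, 8 mm up), axes as the tray's. The bay is 95 (x) x 90 (y) mm inside, its walls rise 20 mm above its floor; fingers can reach in to push, hook or spread against the walls.
- long_strip (a point): Middle of the outer face of the long brass strip (140 mm long): tray x 0, y +58, 17 mm up. The outer face looks along tray +y. Axes as the tray's.
- short_strip (a point): Middle of the outer face of the short brass strip (100 mm long), on the tray's end away from the rack: tray x +78, y 0, 17 mm up. The outer face looks along tray +x. Axes as the tray's.
- press: Strip press fixed to the counter, 60 mm high: dark steel base plate 140 (x) x 220 (y) x 12 mm with a bent upright bracket behind an aluminium sprung bar. Origin at the centre of the plate's underside. The bar is pushed along the press's +x, away from the leather pad; the bar stands in front of the plate's -x edge (at x = -70 mm), even when fully home, and slides on two rods.
- bar_face (a point): Centre of the bar's flat front face (200 mm long along press y, 4 to 38 mm above the counter), which looks along press -x; it lies at press x = -90 mm, 21 mm up, with the bar out, and moves with the bar. Axes as the press's.
- bar (a joint): Travel of the sprung bar in m: 0 = out, 0.012 = fully home against its stop. It takes about 3 N to start and 7 N to hold home, and springs out again by itself.
- pad: Black leather work pad, 280 (x) x 260 (y) mm, flush with the counter (no step); origin at its centre. The tray starts on it.
- stand: Bystander: small light-wood watch stand with a watch head on it, 75 x 70 x 55 mm high, loose; origin at the centre of its underside.
- tin: Bystander: round aluminium parts tin, 76 mm across, 42 mm high, loose; origin at the centre of its underside.
- driver: Bystander: screwdriver 150 mm long lying on the counter along its x, loose; origin below the middle of its length.
Not all that is in view belongs to the job. Leave any green look-alike of the tray alone.

How it is judged:
By the outcome, as a careful person would: the job done as asked, in the order asked, and still so for the second after the job is handed in, with the robot touching nothing.
It also fails if it takes over 64 s, if anything falls off the work surface, if the arm or the gripper's body presses on something with over 40 N, if the wrist force passes 120 N, or if a joint passes its speed limit or range.

## Working session

There is one attempt and no reset: what is moved stays moved. The work goes in short steps, Python scripts to look and compute and a tool call to move; the robot and the scene stay as the last step left them, time stands still between calls to the robot, and variables do not carry over. Pictures are saved under pics/ and viewed, at most 10 in all, crops included, and the job is handed in when it is done.

Besides the shell and the picture viewer there is one more tool, called after "Call:" in YAML: its name, and indented under it one key for each argument. send_rows: Moves the arm, as the interface text tells. Its arguments: {"type":"object","properties":{"deltas":{"type":"array","items":{"type":"object","properties":{"dx":{"type":"number"},"dy":{"type":"number"},"dz":{"type":"number"},"ax":{"type":"number"},"ay":{"type":"number"},"az":{"type":"number"},"jaw":{"type":"number"}}}},"force":{"type":"number"}},"required":["deltas"]}

```bash
mkdir -p pics
cat > h.py <<'E'
import numpy as np,cv2
from bench import get_obs,read_camera,job_done
def cam(n,save=None):
    c=read_camera(n); c['V']=np.array(c['view']); p=np.array(c['pixels'],np.uint8); c['p']=p
    c['f']=p.shape[0]/2/np.tan(np.radians(c['fov_y'])/2)
    if save: cv2.imwrite('pics/'+save,p[...,::-1])
    return c
def ray(c,uv,z):
    uv=np.atleast_2d(np.array(uv,float)); R=c['V'][:3,:3];t=c['V'][:3,3]
    d=np.stack([(uv[:,0]-c['cx'])/c['f'],-(uv[:,1]-c['cy'])/c['f'],-np.ones(len(uv))],1)@R
    o=-R.T@t
    return o+d*((z-o[2])/d[:,2])[:,None]
E
python3 - <<'E'
from h import *
a=cam('top','top0.png');b=cam('scene','scene0.png');
for c in(a,b):print({k:v for k,v in c.items() if k not in('pixels','p')})
cv2.imwrite('pics/both.png',np.vstack([a['p'],b['p']])[...,::-1][:, :])
o=get_obs();print(o)
E
```

```text
{'fov_y': 49.069267238927566, 'cx': 256.881060231008, 'cy': 184.00502973316233, 'view': array([[ 1.29054786e-03, -9.99985985e-01, -5.13459162e-03,
        -4.37156303e+01],
       [ 9.95760206e-01,  8.12790241e-04,  9.19834316e-02,
        -4.99657566e+02],
       [-9.19779691e-02, -5.23153103e-03,  9.95747299e-01,
        -1.30879264e+03],
       [ 0.00000000e+00,  0.00000000e+00,  0.00000000e+00,
         1.00000000e+00]]), 'V': array([[ 1.29054786e-03, -9.99985985e-01, -5.13459162e-03,
        -4.37156303e+01],
       [ 9.95760206e-01,  8.12790241e-04,  9.19834316e-02,
        -4.99657566e+02],
       [-9.19779691e-02, -5.23153103e-03,  9.95747299e-01,
        -1.30879264e+03],
       [ 0.00000000e+00,  0.00000000e+00,  0.00000000e+00,
         1.00000000e+00]]), 'f': np.float64(420.63156847491285)}
{'fov_y': 53.72663495183281, 'cx': 251.2345710851668, 'cy': 190.16104334285242, 'view': array([[ 4.35751685e-02,  9.98873706e-01,  1.87756344e-02,
         3.35072026e+01],
       [-5.77069934e-01,  9.82413221e-03,  8.16635646e-01,
         2.58358544e+02],
       [ 8.15531419e-01, -4.
[... 545 characters left out ...]
nt_pos': array([ 1.19011206,  0.46943742, -0.0486255 ,  1.53356587,  0.02410737,
        1.14096838, -0.08231712]), 'qvel': array([ 0.00124515, -0.00113635,  0.00012539, -0.00463136,  0.000976  ,
       -0.00029226,  0.00042928]), 'tau': array([ 5.76240727e-04, -5.11516249e+01, -4.70848591e-02, -2.38389516e+01,
        1.07356725e-02,  4.36715884e-03, -1.44260906e-05]), 'ee_pos': array([ 232.55552669, -633.45942819,  403.718138  ]), 'ee_rot': array([-8.77689999e-04,  9.84566745e-01,  1.75007203e-01, -1.82984480e-04]), 'contact_force': array([ 1.15450281, -0.41948676, -0.4551059 ]), 'ft_torque': array([-0.04748416, -0.06205124, -0.0339088 ]), 'finger_force': 0.0, 'opening': 85.34341562891672}
```

View pics/top0.png

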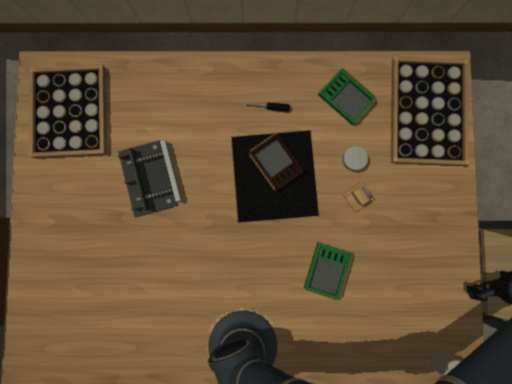

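View pics/scene0.png

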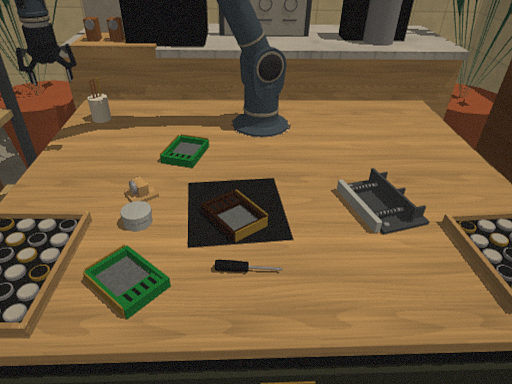

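Candidates in the top view: the walnut tray at (276,161) on the black pad, green look-alikes at (348,97) and (329,270), and watch boxes at (68,112) and (430,110), which are too large. I choose the walnut tray. The press is at (150,178), with its bar on the pad side at about (170,170). Next is one close crop to check.

Run:
```python
import cv2
p=cv2.imread('pics/top0.png')[120:230,110:325]
cv2.imwrite('pics/crop0.png',cv2.resize(p,None,fx=3.7,fy=3.7,interpolation=cv2.INTER_CUBIC))
```

```text
(no output)
```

View pics/crop0.png

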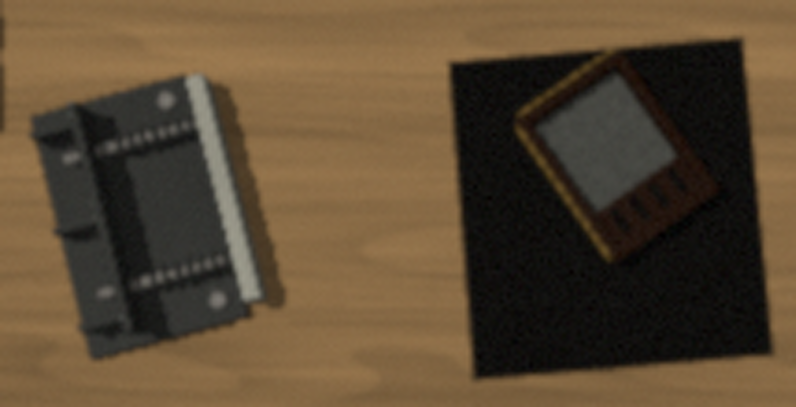

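The close crop confirms the choice. The tray's corners are at crop (516,123), (612,52), (717,188) and (612,262). Brass is on the left and upper-left sides and the rack is at the lower-right end. The bar's top runs from (195,78) to (250,300).

```bash
cat >> h.py <<'E'
def ang(v): return np.degrees(np.arctan2(v[1],v[0]))
def pose():
    from scipy.spatial.transform import Rotation as R
    o=get_obs(); q=np.array(o['ee_rot']); M=R.from_quat(q[[1,2,3,0]]).as_matrix()
    return o,M
E
cat > t.py <<'E'
from h import *
c=cam('top')
g=lambda P:np.array(P)/3.7+[110,120]-0.36
T=ray(c,g([(516,123),(612,52),(717,188),(612,262)]),30)[:,:2]
print('tray corners',T.round(0).tolist(),'edges',[round(float(np.linalg.norm(T[i]-T[i-1]))) for i in range(4)])
print('ctr',T.mean(0),'x angle',ang(T[0]-T[3]),ang(T[1]-T[2]),'yang',ang(T[0]-T[1]))
B=ray(c,g([(211,78),(262,298)]),38)[:,:2]   # front (right) edge of bar top
print('bar',B.tolist(),np.linalg.norm(B[1]-B[0]),'ang y',ang(B[0]-B[1]),'ctr',B.mean(0))
# bar mask
hsv=cv2.cvtColor(c['p'],cv2.COLOR_RGB2HSV); m=((hsv[...,1]<40)&(hsv[...,2]>120)).astype(np.uint8); m[:,:140]=0;m[:,190:]=0;m[:130]=0;m[220:]=0
n,l,s,ce=cv2.connectedComponentsWithStats(m); i=1+np.argmax(s[1:,4]); ys,xs=np.where(l==i)
r=cv2.minAreaRect(np.stack([xs,ys],1).astype(np.float32)); bp=cv2.boxPoints(r); print('bar px',bp.tolist()); W=ray(c,bp,38); print(W.round(1).tolist())
P=ray(c,g([(450,63),(742,40),(772,352),(474,377)]),0)[:,:2];print('pad',P.round(0).tolist(),P.mean(0))
o,M=pose();print(M.round(3).tolist(),o['ee_pos'])
E
python3 t.py
```

```text
tray corners [[598.0, -18.0], [660.0, -101.0], [542.0, -190.0], [479.0, -100.0]] edges [145, 103, 148, 110]
ctr [ 569.74089101 -102.43022462] x angle 34.46138725638985 37.14608699623756 yang 126.86508902527558
bar [[635.5902563379287, 242.30805443097574], [447.4036934494274, 195.269240956516]] 193.97637079003434 ang y 14.034000524036562 ctr [541.49697489 218.78864769]
bar px [[159.81947326660156, 141.30795288085938], [164.05311584472656, 140.20352172851562], [179.5469207763672, 199.59646606445312], [175.3132781982422, 200.70089721679688]]
[[633.7, 264.0, 38.0], [637.2, 250.6, 38.0], [449.2, 198.1, 38.0], [445.8, 211.3, 38.0]]
pad [[657.0, 41.0], [677.0, -216.0], [403.0, -239.0], [381.0, 18.0]] [529.55000108 -99.3717168 ]
[[0.939, 0.345, -0.001], [0.345, -0.939, 0.001], [-0.0, -0.002, -1.0]] [ 232.53895339 -633.48721607  403.88531103]
```

Call:
send_rows:
  deltas:
    - {"dx": 3.4, "dy": -2.2, "dz": 0.5, "jaw": 6}
    - {"dx": 3.4, "dy": -2.2, "dz": 0.5, "jaw": 6}
    - {"dx": 3.4, "dy": -2.2, "dz": 0.5, "jaw": 6}
    - {"dx": 3.4, "dy": -2.2, "dz": 0.5, "jaw": 6}
    - {"dx": 3.4, "dy": -2.2, "dz": 0.5, "jaw": 6}
  force: 60

```text
invalid input
```

Call:
send_rows:
  deltas:
    - {"dx": 3.4, "dy": -2.2, "dz": 0.5, "jaw": 6}
    - {"dx": 3.4, "dy": -2.2, "dz": 0.5, "jaw": 6}
    - {"dx": 3.4, "dy": -2.2, "dz": 0.5, "jaw": 6}
    - {"dx": 3.4, "dy": -2.2, "dz": 0.5, "jaw": 6}
    - {"dx": 3.4, "dy": -2.2, "dz": 0.5, "jaw": 6}

```text
invalid input
```

Call:
send_rows:
  deltas:
    - {"dx": 3.4, "dy": -2.2, "dz": 0.5, "jaw": 6}
    - {"dx": 3.4, "dy": -2.2, "dz": 0.5, "jaw": 6}
    - {"dx": 3.4, "dy": -2.2, "dz": 0.5, "az": -0.09}
    - {"dx": 3.4, "dy": -2.2, "dz": 0.5, "az": -0.09}
    - {"dx": 1.7, "dy": -1.1, "dz": 0.5, "az": -0.09}

```text
invalid input
```

Run:
```python
from h import *
c=cam('wrist','w1.png');o,M=pose();print(M.round(3).tolist(),o['ee_pos'],o['joint_pos'].round(2),o['time'])
print(c['V'].round(3).tolist(),c['f'],c['cx'],c['cy'])
```

```text
[[0.939, 0.345, -0.0], [0.345, -0.939, 0.001], [-0.0, -0.001, -1.0]] [ 232.56657393 -633.52515728  404.09878391] [ 1.19  0.47 -0.05  1.53  0.02  1.14 -0.08] 0.2
[[0.344, -0.939, -0.002, -673.419], [0.888, 0.326, -0.324, 41.597], [0.305, 0.11, 0.946, -382.054], [0.0, 0.0, 0.0, 1.0]] 325.1644584151092 249.66922644041065 189.655764989558
```

View pics/w1.png

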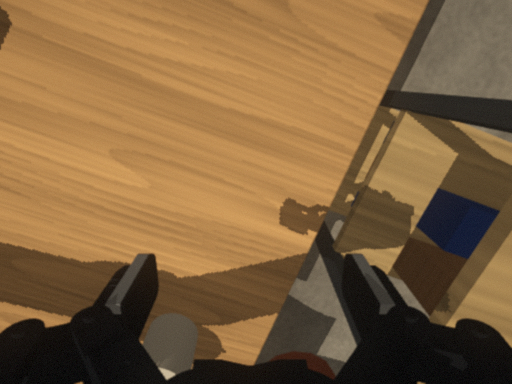

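The moves were refused, so the arm has not moved: the picture still shows the counter edge, with the fingers at the bottom. I'll send rows with all seven keys.

Call:
send_rows:
  deltas:
    - {"dx": 3.4, "dy": -2.2, "dz": 0.5, "ax": 0, "ay": 0, "az": 0, "jaw": 6}
    - {"dx": 3.4, "dy": -2.2, "dz": 0.5, "ax": 0, "ay": 0, "az": 0, "jaw": 6}
    - {"dx": 3.4, "dy": -2.2, "dz": 0.5, "ax": 0, "ay": 0, "az": 0, "jaw": 6}
    - {"dx": 3.4, "dy": -2.2, "dz": 0.5, "ax": 0, "ay": 0, "az": 0, "jaw": 6}
    - {"dx": 3.4, "dy": -2.2, "dz": 0.5, "ax": 0, "ay": 0, "az": 0, "jaw": 6}
  force: 60

```text
time: 0.82
ee_pos: [355.0, -470.6, 379.4]
ee_rot: [-0.0, 0.985, 0.175, -0.0]
contact_force: [1.5, 0.1, 0.2]
opening: 60.1
finger_force: 0.0
```

Call:
send_rows:
  deltas:
    - {"dx": 3.4, "dy": -2.2, "dz": 0.5, "ax": 0, "ay": 0, "az": 0, "jaw": 6}
    - {"dx": 3.4, "dy": -2.2, "dz": 0.5, "ax": 0, "ay": 0, "az": 0, "jaw": 6}
    - {"dx": 3.4, "dy": -2.2, "dz": 0.5, "ax": 0, "ay": 0, "az": 0, "jaw": 6}
    - {"dx": 3.4, "dy": -2.2, "dz": 0.5, "ax": 0, "ay": 0, "az": 0, "jaw": 6}
    - {"dx": 3.4, "dy": -2.2, "dz": 0.5, "ax": 0, "ay": 0, "az": 0, "jaw": 6}
  force: 60

```text
time: 1.45
ee_pos: [476.6, -308.9, 354.5]
ee_rot: [0.0, 0.985, 0.175, 0.0]
contact_force: [-0.1, 0.3, 0.2]
opening: 60.3
finger_force: 0.0
```

Call:
send_rows:
  deltas:
    - {"dx": 3.4, "dy": -2.2, "dz": 0.5, "ax": 0, "ay": 0, "az": 0, "jaw": 6}
    - {"dx": 3.4, "dy": -2.2, "dz": 0.5, "ax": 0, "ay": 0, "az": 0, "jaw": 6}
    - {"dx": 1.4, "dy": -1.0, "dz": 0.5, "ax": 0, "ay": 0, "az": -0.09, "jaw": 6}
    - {"dx": 0, "dy": 0, "dz": 0.5, "ax": 0, "ay": 0, "az": -0.09, "jaw": 6}
    - {"dx": 0, "dy": 0, "dz": 0, "ax": 0, "ay": 0, "az": -0.09, "jaw": 6}
  force: 60

```text
time: 2.08
ee_pos: [534.4, -230.6, 334.0]
ee_rot: [-0.0, 0.951, 0.308, -0.001]
contact_force: [1.1, 0.6, -0.7]
opening: 60.0
finger_force: 0.0
```

Run:
```python
from h import *
c=cam('wrist','w2.png');o,M=pose();print(M.round(3).tolist(),o['ee_pos'],o['joint_pos'].round(2),o['time'])
np.save('w2V.npy',np.r_[c['V'].ravel(),c['f'],c['cx'],c['cy']])
```

```text
[[0.81, 0.587, -0.001], [0.587, -0.81, 0.0], [-0.0, -0.001, -1.0]] [ 534.34765018 -230.84068094  334.26644222] [ 0.55  0.41 -0.27  1.82  0.13  0.93 -0.73] 2.125
```

View pics/w2.png

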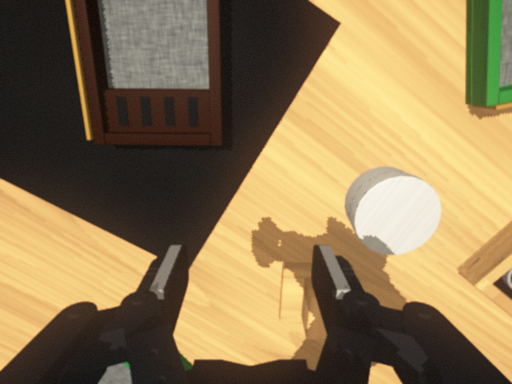

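The tray fills the upper left. Its bare rack end runs from (97,143) to (222,146), the bare long wall from (222,146) to (218,0), and the brass strip along x=75-90. The tin is at (400,212).

Run:
```python
from h import *
v=np.load('w2V.npy');c=dict(V=v[:16].reshape(4,4),f=v[16],cx=v[17],cy=v[18])
W=ray(c,[(97,143),(222,146),(218,1),(207,1),(210,88)],28)[:,:2];print(W.round(1).tolist())
print(np.linalg.norm(W[1]-W[0]),'y ang',ang(W[0]-W[1]),'x ang',ang(W[2]-W[1]),'wall th',np.linalg.norm(W[2]-W[3]))
a=np.radians(ang(W[2]-W[1]));X=np.array([np.cos(a),np.sin(a)]);Y=np.array([-X[1],X[0]])
g=W[1]+75*X+5*Y;print('grip',g)
o,M=pose();d=np.r_[g,0]-o['ee_pos'];print('tool move mm',M.T@d, 'rot world deg',ang(X)-ang(M[:2,0]))
```

```text
[[483.2, -105.4], [543.7, -193.5], [632.5, -129.4], [627.7, -122.7], [577.2, -158.9]]
106.85274070838717 y ang 124.45181193334166 x ang 35.80525275803324 wall th 8.225897359019399
grip [ 601.58304139 -145.57648477]
tool move mm [104.60378373 -29.37381616 334.24521347] rot world deg -0.11500765310474037
```

Call:
send_rows:
  deltas:
    - {"dx": 5.2, "dy": -1.5, "dz": 0, "ax": 0, "ay": 0, "az": 0, "jaw": 5}
    - {"dx": 5.2, "dy": -1.4, "dz": 0, "ax": 0, "ay": 0, "az": 0, "jaw": 5}
    - {"dx": 0, "dy": 0, "dz": 5, "ax": 0, "ay": 0, "az": 0, "jaw": 5}
    - {"dx": 0, "dy": 0, "dz": 5, "ax": 0, "ay": 0, "az": 0, "jaw": 5}
    - {"dx": 0, "dy": 0, "dz": 2, "ax": 0, "ay": 0, "az": 0, "jaw": 5}
  force: 60

```text
time: 2.75
ee_pos: [600.9, -146.8, 211.8]
ee_rot: [-0.001, 0.952, 0.306, -0.002]
contact_force: [-0.1, -0.6, 0.2]
opening: 50.0
finger_force: 0.0
```

Run:
```python
from h import *
c=cam('wrist','w3.png');o,M=pose();print(M.round(3).tolist(),o['ee_pos'],o['time'])
```

```text
[[0.813, 0.582, -0.006], [0.582, -0.813, 0.001], [-0.004, -0.005, -1.0]] [ 600.65790053 -146.85441268  210.64529286] 2.8
```

View pics/w3.png

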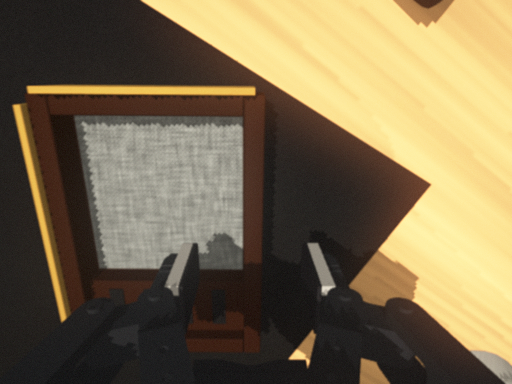

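The bare wall (columns 245-265) lies between the fingertips at (183,260) and (317,260). The rack edge at row 270 is close to the left finger, so I'll check that clearance by number.

Run:
```python
from h import *
c=cam('wrist');o,M=pose()
for n,uv,z in[('rack edge',(150,270),20),('brass outer top',(150,87),32),('wall L top +x',(245,115),28),('wall R',(265,115),28),('wall L near',(243,330),28),('wall R near',(260,350),28),('tips',(192,245),40),('tipR',(309,245),40)]:
    print(n,(M.T@(ray(c,uv,z)[0]-o['ee_pos'])).round(1))
print(o['ee_pos'],o['time'])
```

```text
rack edge [-19.9 -58.2 193. ]
brass outer top [ 80.  -44.6 180.7]
wall L top +x [ 67.7  -3.4 184.6]
wall R [ 67.7   5.8 184.6]
wall L near [-55.1  -5.2 185. ]
wall R near [-69.9   4.8 185. ]
tips [  7.2 -29.2 172.9]
tipR [  7.3  27.5 172.7]
[ 601.32677447 -146.94243969  212.81659034] 2.85
```

Call:
send_rows:
  deltas:
    - {"dx": 0.3, "dy": 0, "dz": 1.4, "ax": 0, "ay": 0, "az": 0, "jaw": 5}
    - {"dx": 0, "dy": 0, "dz": 1.3, "ax": 0, "ay": 0, "az": 0, "jaw": 5}
    - {"dx": 0, "dy": 0, "dz": 0, "ax": 0, "ay": 0, "az": 0, "jaw": 0.5}
    - {"dx": 0, "dy": 0, "dz": 0, "ax": 0, "ay": 0, "az": 0, "jaw": 0.5}
    - {"dx": 0, "dy": 0, "dz": 0, "ax": 0, "ay": 0, "az": 0, "jaw": 0.5}
  force: 60

```text
time: 3.48
ee_pos: [604.8, -145.2, 188.5]
ee_rot: [0.0, 0.952, 0.306, 0.001]
contact_force: [-0.2, -0.1, 2.2]
opening: 8.4
finger_force: 61.9
```

Call:
send_rows:
  deltas:
    - {"dx": 0, "dy": 0, "dz": 0, "ax": 0, "ay": 0, "az": 0, "jaw": 0.5}
    - {"dx": 0, "dy": 0, "dz": 0, "ax": 0, "ay": 0, "az": 0, "jaw": 0.5}
  force: 60

```text
time: 3.72
ee_pos: [604.8, -145.1, 188.4]
ee_rot: [0.0, 0.952, 0.306, 0.001]
contact_force: [0.3, -0.4, 4.2]
opening: 8.1
finger_force: 62.1
```

Run:
```python
from h import *
c=cam('wrist','w4.png');o,M=pose()
print(M.round(3).tolist(),o['ee_pos'],o['time'],o['contact_force'],o['finger_force'],o['opening'])
```

```text
[[0.813, 0.582, 0.001], [0.582, -0.813, -0.0], [0.001, 0.001, -1.0]] [ 604.80378034 -145.14163128  188.44478455] 3.775 [-1.75876239  1.07241914  5.1747374 ] 62.21404194831848 8.092395327056025
```

```bash
cat > bar.py <<'E'
from h import *
c=cam('top');g=cv2.cvtColor(c['p'],cv2.COLOR_RGB2GRAY).astype(float)
print(g[170,160:186].astype(int).tolist())
for side in(0,1):
    pts=[]
    for r in range(147,196):
        x0=int(161+(r-141)*0.253) ; seg=cv2.GaussianBlur(g[r:r+1],(5,1),0.8)[0]
        d=np.gradient(seg); lo=x0-6; 
        w=d[lo:lo+20]*(1 if side==0 else -1); k=np.argmax(w)
        if 0<k<19:
            a,b,e=w[k-1],w[k],w[k+1]; pts.append((lo+k+0.5*(a-e)/(a-2*b+e),r))
    W=ray(c,pts,38)[:,:2]
    l=cv2.fitLine(W.astype(np.float32),cv2.DIST_HUBER,0,0.01,0.01).ravel()
    s=np.sign(l[0]); n=np.array([-l[1],l[0]]); print(side,'ang',ang(l[:2]*s),'pt',l[2:],'rms',np.std((W-l[2:])@n), len(W))
E
python3 bar.py
```

```text
[55, 56, 55, 53, 56, 57, 60, 98, 140, 158, 162, 157, 122, 76, 64, 68, 68, 69, 74, 105, 122, 125, 124, 125, 124, 124]
0 ang 15.6765585 pt [539.26294 237.98056] rms 0.32983995999467414 49
1 ang 15.745563 pt [531.9502  219.88333] rms 0.2775245654330059 49
```

Call:
send_rows:
  deltas:
    - {"dx": 0, "dy": 0, "dz": 0, "ax": 0, "ay": 0, "az": 0.116, "jaw": 0.5}
    - {"dx": 0, "dy": 0, "dz": 0, "ax": 0, "ay": 0, "az": 0.116, "jaw": 0.5}
    - {"dx": 0, "dy": 0, "dz": 0, "ax": 0, "ay": 0, "az": 0.116, "jaw": 0.5}
    - {"dx": 0.2, "dy": -1.5, "dz": 0, "ax": 0, "ay": 0, "az": 0, "jaw": 0.5}
    - {"dx": 0.4, "dy": -2.5, "dz": 0, "ax": 0, "ay": 0, "az": 0, "jaw": 0.5}
  force: 80

```text
time: 4.45
ee_pos: [599.8, -107.4, 188.5]
ee_rot: [0.002, 0.991, 0.135, 0.001]
contact_force: [1.1, -3.7, 4.8]
opening: 7.6
finger_force: 79.0
```

Call:
send_rows:
  deltas:
    - {"dx": 0.4, "dy": -2.5, "dz": 0, "ax": 0, "ay": 0, "az": 0, "jaw": 0.5}
    - {"dx": 0.5, "dy": -2.5, "dz": 0, "ax": 0, "ay": 0, "az": 0, "jaw": 0.5}
    - {"dx": 0.5, "dy": -2.5, "dz": 0, "ax": 0, "ay": 0, "az": 0, "jaw": 0.5}
    - {"dx": 0.5, "dy": -2.5, "dz": 0, "ax": 0, "ay": 0, "az": 0, "jaw": 0.5}
    - {"dx": 0.5, "dy": -2.5, "dz": 0, "ax": 0, "ay": 0, "az": 0, "jaw": 0.5}
  force: 80

```text
time: 5.08
ee_pos: [589.2, 21.0, 188.5]
ee_rot: [0.001, 0.991, 0.136, 0.001]
contact_force: [0.5, -5.2, 6.2]
opening: 7.6
finger_force: 79.3
```

Call:
send_rows:
  deltas:
    - {"dx": 0.5, "dy": -2.5, "dz": 0, "ax": 0, "ay": 0, "az": 0, "jaw": 0.5}
    - {"dx": 0.4, "dy": -2.0, "dz": 0, "ax": 0, "ay": 0, "az": 0, "jaw": 0.5}
    - {"dx": 0.3, "dy": -1.5, "dz": 0, "ax": 0, "ay": 0, "az": 0, "jaw": 0.5}
  force: 80

```text
time: 5.45
ee_pos: [584.5, 82.3, 188.5]
ee_rot: [0.001, 0.991, 0.137, 0.001]
contact_force: [0.1, -5.3, 6.5]
opening: 7.7
finger_force: 79.3
```

Run:
```python
from h import *
t=cam('top','t5.png');c=cam('wrist','w5.png');o,M=pose()
print(M.round(3).tolist(),ang(M[:2,0]),o['ee_pos'],o['time'],o['contact_force'],o['finger_force'],o['opening'],o['joint_pos'].round(2))
a=cv2.resize(t['p'][110:240,110:290],None,fx=2.2,fy=2.2,interpolation=cv2.INTER_CUBIC)
b=cv2.resize(c['p'],(381,286))
cv2.imwrite('pics/c5.png',np.hstack([a,b])[...,::-1])
```

```text
[[0.962, 0.273, 0.002], [0.273, -0.962, 0.001], [0.002, -0.0, -1.0]] 15.859780883500953 [584.23268988  84.68238624 188.49369262] 5.55 [-0.92057671  0.69238039  6.54973877] 79.20858263969421 7.5406722896664755 [-0.1   0.6  -0.15  1.9   0.14  0.65 -1.63]
```

View pics/c5.png

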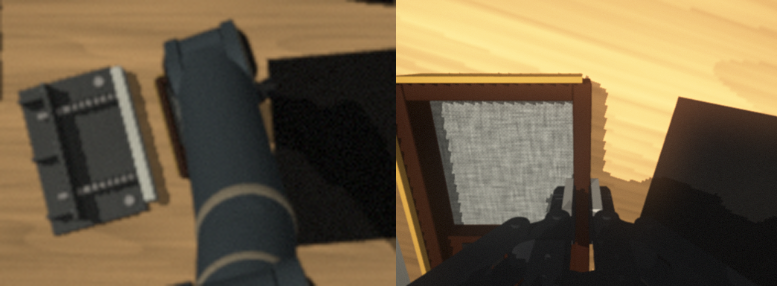

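The top view shows the tray square to the bar, with a gap of about 35 mm. The wrist view shows the wall firmly gripped, with the short strip level along the top. Next I'll measure the tray's yaw from the short strip.

```bash
cat > yaw.py <<'E'
from h import *
import sys
def yaw(save=None):
    c=cam('wrist',save);o,M=pose();h=cv2.cvtColor(c['p'],cv2.COLOR_RGB2HSV)
    m=cv2.inRange(h,(15,110,120),(30,255,255))
    # dark wood lies just below the strip: top brass edge adjacency -> use boundary brass/dark on lower side
    g=h[...,2].astype(float);pts=[]
    for x in range(50,370,4):
        col=g[60:200,x]; 
        k=[i for i in range(1,139) if col[i-1]>110 and col[i]<=110 and m[60+i-3:60+i,x].any() and col[i:i+6].max()<110]
        if k: i=k[0]; pts.append((x,60+i-1+(col[i-1]-110)/(col[i-1]-col[i]+1e-9)))
    pts=np.array(pts,np.float32);W=ray(c,pts,30)[:,:2]
    l=cv2.fitLine(W.astype(np.float32),cv2.DIST_HUBER,0,0.01,0.01).ravel();d=l[:2]*np.sign(l[1])
    print('pts',len(pts),pts[0],pts[-1],'tray y ang',ang(d)-90,'tool x ang',ang(M[:2,0]),'rms',np.std((W-l[2:])@[-l[1],l[0]]))
    print('pos',o['ee_pos'].round(1),'t',o['time'],'F',o['contact_force'].round(1),'T',o['ft_torque'].round(2),'along bar n',round(float(o['ee_pos'][:2]@[-.2706,.9627]),2),'open',o['opening'])
yaw(sys.argv[1] if len(sys.argv)>1 else None)
E
python3 yaw.py
```

```text
pts 54 [ 50.      111.40964] [366.     173.8421] tray y ang 15.672264 tool x ang 15.829377408866748 rms 5.196867041626009
pos [584.3  84.6 188.5] t 5.6 F [-0.4  1.7  6.1] T [0.31 0.07 0.06] along bar n -76.69 open 7.559167470516305
```

Call:
send_rows:
  deltas:
    - {"dx": 0, "dy": -1.2, "dz": 0, "ax": 0, "ay": 0, "az": 0, "jaw": 0.5}
    - {"dx": 0, "dy": -1.2, "dz": 0, "ax": 0, "ay": 0, "az": 0, "jaw": 0.5}
    - {"dx": 0, "dy": -0.6, "dz": 0, "ax": 0, "ay": 0, "az": 0, "jaw": 0.5}
    - {"dx": 0, "dy": -0.3, "dz": 0, "ax": 0, "ay": 0, "az": 0, "jaw": 0.5}
  force: 80

```text
time: 6.1
ee_pos: [575.9, 113.6, 188.5]
ee_rot: [0.001, 0.991, 0.137, 0.001]
contact_force: [2.0, -3.8, 5.7]
opening: 7.5
finger_force: 79.3
```

Call:
send_rows:
  deltas:
    - {"dx": 0, "dy": -0.3, "dz": 0, "ax": 0, "ay": 0, "az": 0, "jaw": 0.5}
    - {"dx": 0, "dy": -0.3, "dz": 0, "ax": 0, "ay": 0, "az": 0, "jaw": 0.5}
  force: 80

```text
time: 6.35
ee_pos: [574.5, 118.6, 188.5]
ee_rot: [0.002, 0.991, 0.136, 0.001]
contact_force: [2.7, -6.8, 5.3]
opening: 7.9
finger_force: 79.1
```

Call:
send_rows:
  deltas:
    - {"dx": 0, "dy": -0.3, "dz": 0, "ax": 0, "ay": 0, "az": 0, "jaw": 0.5}
    - {"dx": 0, "dy": -0.3, "dz": 0, "ax": 0, "ay": 0, "az": 0, "jaw": 0.5}
  force: 80

```text
time: 6.6
ee_pos: [573.4, 122.9, 188.5]
ee_rot: [0.003, 0.991, 0.136, 0.001]
contact_force: [3.2, -8.7, 6.6]
opening: 8.0
finger_force: 79.2
```

```bash
python3 yaw.py
```

```text
pts 54 [ 50.       111.746475] [262.      111.07692] tray y ang 15.658928 tool x ang 15.625526474939415 rms 0.4100844633529533
pos [573.3 123.3 188.5] t 6.65 F [ 3.9 -7.6  5.8] T [-1.82 -0.62  0.11] along bar n -36.43 open 7.558033574867063
```

Call:
send_rows:
  deltas:
    - {"dx": 0, "dy": -0.3, "dz": 0, "ax": 0, "ay": 0, "az": 0, "jaw": 0.5}
    - {"dx": 0, "dy": -0.3, "dz": 0, "ax": 0, "ay": 0, "az": 0, "jaw": 0.5}
    - {"dx": 0, "dy": -0.2, "dz": 0, "ax": 0, "ay": 0, "az": 0, "jaw": 0.5}
  force: 80

```text
time: 7.02
ee_pos: [571.5, 129.6, 188.5]
ee_rot: [0.003, 0.991, 0.135, 0.001]
contact_force: [3.9, -10.5, 5.5]
opening: 7.8
finger_force: 79.3
```

Call:
send_rows:
  deltas:
    - {"dx": 0, "dy": -0.2, "dz": 0, "ax": 0, "ay": 0, "az": 0, "jaw": 0.5}
    - {"dx": 0, "dy": -0.1, "dz": 0, "ax": 0, "ay": 0, "az": 0, "jaw": 0.5}
  force: 80

```text
time: 7.28
ee_pos: [571.2, 130.9, 188.5]
ee_rot: [0.004, 0.991, 0.135, 0.001]
contact_force: [5.2, -14.8, 5.6]
opening: 7.7
finger_force: 79.3
```

```bash
python3 yaw.py
```

```text
pts 53 [ 50.      111.97436] [262.  110.5] tray y ang 15.69014 tool x ang 15.507009362383961 rms 0.44726139670863313
pos [571.2 130.9 188.5] t 7.325 F [  4.9 -13.5   5.3] T [-2.88 -1.02  0.17] along bar n -28.54 open 7.512585761483974
```

Call:
send_rows:
  deltas:
    - {"dx": 0, "dy": -0.15, "dz": 0, "ax": 0, "ay": 0, "az": 0, "jaw": 0.5}
    - {"dx": 0, "dy": -0.15, "dz": 0, "ax": 0, "ay": 0, "az": 0, "jaw": 0.5}
    - {"dx": 0, "dy": 0, "dz": 0, "ax": 0, "ay": 0, "az": 0, "jaw": 0.5}
    - {"dx": 0, "dy": 0, "dz": 0, "ax": 0, "ay": 0, "az": 0, "jaw": 0.5}
    - {"dx": 0, "dy": 0, "dz": 0, "ax": 0, "ay": 0, "az": 0, "jaw": 0.5}
  force: 80

```text
time: 7.95
ee_pos: [571.0, 131.5, 188.5]
ee_rot: [0.006, 0.991, 0.134, 0.002]
contact_force: [6.3, -18.0, 5.9]
opening: 7.7
finger_force: 79.4
```

```bash
python3 yaw.py; sed 's/38)\[/38)[/' bar.py > /dev/null
python3 - <<'E'
from h import *
t=cam('top','t6.png');b=cam('scene','s6.png')
a=cv2.resize(t['p'][130:230,110:240],(390,300),interpolation=cv2.INTER_CUBIC);s=cv2.resize(b['p'][150:250,310:440],(390,300),interpolation=cv2.INTER_CUBIC)
cv2.imwrite('pics/c6.png',np.hstack([a,s])[...,::-1])
E
```

```text
pts 54 [ 50.      112.41428] [262.      111.29412] tray y ang 15.650627 tool x ang 15.405571750046159 rms 0.4511795157383746
pos [571.  131.5 188.5] t 8.0 F [  6.3 -18.5   6. ] T [-3.77 -1.29  0.27] along bar n -27.96 open 8.003330841165425
```

View pics/c6.png

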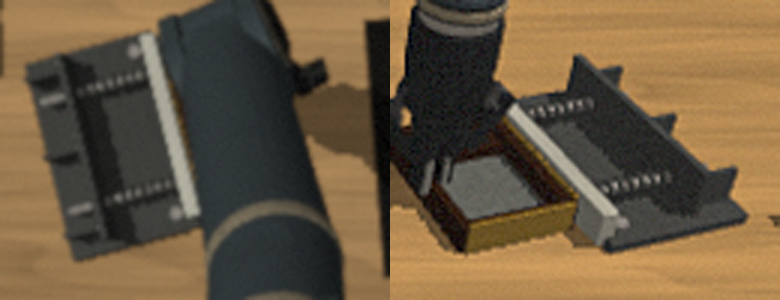

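The top view shows the bar pushed toward the bracket. The scene view shows the long strip flat along the bar over its length. I'll hold, back off, then turn.

Call:
send_rows:
  deltas:
    - {"dx": 0, "dy": 0, "dz": 0, "ax": 0, "ay": 0, "az": 0, "jaw": 0.5}
    - {"dx": 0, "dy": 0, "dz": 0, "ax": 0, "ay": 0, "az": 0, "jaw": 0.5}
    - {"dx": 0, "dy": 0, "dz": 0, "ax": 0, "ay": 0, "az": 0, "jaw": 0.5}
    - {"dx": 0, "dy": 0, "dz": 0, "ax": 0, "ay": 0, "az": 0, "jaw": 0.5}
    - {"dx": 0, "dy": 0, "dz": 0, "ax": 0, "ay": 0, "az": 0, "jaw": 0.5}
  force: 80

```text
time: 8.72
ee_pos: [571.0, 131.5, 188.5]
ee_rot: [0.006, 0.991, 0.134, 0.002]
contact_force: [6.1, -17.8, 6.2]
opening: 8.0
finger_force: 79.4
```

Call:
send_rows:
  deltas:
    - {"dx": 0, "dy": 0, "dz": 0, "ax": 0, "ay": 0, "az": 0, "jaw": 0.5}
    - {"dx": 0, "dy": 0, "dz": 0, "ax": 0, "ay": 0, "az": 0, "jaw": 0.5}
    - {"dx": 0, "dy": 0.4, "dz": 0, "ax": 0, "ay": 0, "az": 0, "jaw": 0.5}
    - {"dx": 0, "dy": 0.6, "dz": 0, "ax": 0, "ay": 0, "az": 0, "jaw": 0.5}
    - {"dx": 0, "dy": 1.2, "dz": 0, "ax": 0, "ay": 0, "az": 0, "jaw": 0.5}
  force: 80

```text
time: 9.35
ee_pos: [574.4, 119.3, 188.5]
ee_rot: [-0.001, 0.991, 0.137, 0.001]
contact_force: [-0.6, 2.4, 5.9]
opening: 7.3
finger_force: 79.5
```

Call:
send_rows:
  deltas:
    - {"dx": 1.6, "dy": 1.8, "dz": 0, "ax": 0, "ay": 0, "az": 0, "jaw": 0.5}
    - {"dx": 1.6, "dy": 1.9, "dz": 0, "ax": 0, "ay": 0, "az": 0, "jaw": 0.5}
    - {"dx": 1.6, "dy": 1.9, "dz": 0, "ax": 0, "ay": 0, "az": 0, "jaw": 0.5}
  force: 80

```text
time: 9.72
ee_pos: [634.7, 80.3, 188.5]
ee_rot: [-0.002, 0.99, 0.138, -0.001]
contact_force: [-4.8, 4.3, 9.4]
opening: 7.5
finger_force: 80.0
```

```bash
python3 yaw.py
```

```text
pts 53 [ 50.       111.580246] [262.    112.375] tray y ang 15.843391 tool x ang 15.659931226915223 rms 0.48041706852399785
pos [637.7  76.9 188.5] t 9.775 F [0.9 1.9 8.6] T [1.09 0.17 0.06] along bar n -98.5 open 7.983971706823143
```

Call:
send_rows:
  deltas:
    - {"dx": 0, "dy": 0, "dz": 0, "ax": 0, "ay": 0, "az": -0.1, "jaw": 0.5}
    - {"dx": 0, "dy": 0, "dz": 0, "ax": 0, "ay": 0, "az": -0.14, "jaw": 0.5}
    - {"dx": 0, "dy": 0, "dz": 0, "ax": 0, "ay": 0, "az": -0.14, "jaw": 0.5}
    - {"dx": 0, "dy": 0, "dz": 0, "ax": 0, "ay": 0, "az": -0.14, "jaw": 0.5}
    - {"dx": 0, "dy": 0, "dz": 0, "ax": 0, "ay": 0, "az": -0.14, "jaw": 0.5}
  force: 80

```text
time: 10.4
ee_pos: [635.8, 79.0, 188.5]
ee_rot: [-0.0, 0.892, 0.452, 0.002]
contact_force: [1.1, 0.9, 3.6]
opening: 7.7
finger_force: 79.3
```

Call:
send_rows:
  deltas:
    - {"dx": 0, "dy": 0, "dz": 0, "ax": 0, "ay": 0, "az": -0.14, "jaw": 0.5}
    - {"dx": 0, "dy": 0, "dz": 0, "ax": 0, "ay": 0, "az": -0.14, "jaw": 0.5}
    - {"dx": 0, "dy": 0, "dz": 0, "ax": 0, "ay": 0, "az": -0.14, "jaw": 0.5}
    - {"dx": 0, "dy": 0, "dz": 0, "ax": 0, "ay": 0, "az": -0.14, "jaw": 0.5}
    - {"dx": 0, "dy": 0, "dz": 0, "ax": 0, "ay": 0, "az": -0.14, "jaw": 0.5}
  force: 80

```text
time: 11.02
ee_pos: [635.4, 79.3, 188.5]
ee_rot: [-0.0, 0.683, 0.731, 0.001]
contact_force: [-1.0, 2.1, 4.3]
opening: 7.6
finger_force: 79.4
```

Call:
send_rows:
  deltas:
    - {"dx": 0, "dy": 0, "dz": 0, "ax": 0, "ay": 0, "az": -0.14, "jaw": 0.5}
    - {"dx": 0, "dy": 0, "dz": 0, "ax": 0, "ay": 0, "az": -0.071, "jaw": 0.5}
    - {"dx": 0, "dy": 0, "dz": 0, "ax": 0, "ay": 0, "az": 0, "jaw": 0.5}
  force: 80

```text
time: 11.4
ee_pos: [635.2, 79.2, 188.5]
ee_rot: [-0.0, 0.603, 0.798, 0.001]
contact_force: [-0.4, 2.4, 5.6]
opening: 8.0
finger_force: 79.6
```

```bash
python3 - <<'E'
import re
s=open('yaw.py').read()
open('yaw2.py','w').write(s.replace("d=l[:2]*np.sign(l[1])","d=-l[:2]*np.sign(l[0])"))
E
python3 yaw2.py w7.png
```

```text
pts 51 [ 50.     110.1875] [258.       105.065216] tray y ang -254.43848 tool x ang 105.80193214128687 rms 0.43406651574700533
pos [635.3  79.3 188.5] t 11.45 F [-1.2  1.2  5.3] T [0.34 0.16 0.03] along bar n -95.61 open 7.496038313949166
```

View pics/w7.png

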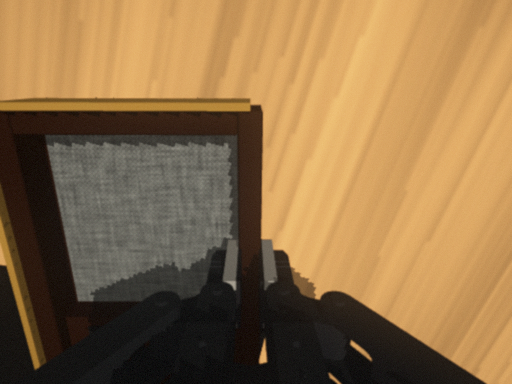

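Call:
send_rows:
  deltas:
    - {"dx": 1.5, "dy": 0, "dz": 0, "ax": 0, "ay": 0, "az": 0, "jaw": 0.5}
    - {"dx": 2, "dy": 0, "dz": 0, "ax": 0, "ay": 0, "az": 0, "jaw": 0.5}
    - {"dx": 2, "dy": 0, "dz": 0, "ax": 0, "ay": 0, "az": 0, "jaw": 0.5}
    - {"dx": 1.5, "dy": 0, "dz": 0, "ax": 0, "ay": 0, "az": 0, "jaw": 0.5}
    - {"dx": 0.9, "dy": 0, "dz": 0, "ax": 0, "ay": 0, "az": 0, "jaw": 0.5}
  force: 100

```text
time: 12.08
ee_pos: [614.5, 153.3, 188.6]
ee_rot: [0.002, 0.603, 0.797, -0.0]
contact_force: [0.5, -6.0, 7.2]
opening: 7.0
finger_force: 98.4
```

Call:
send_rows:
  deltas:
    - {"dx": 0.4, "dy": 0, "dz": 0, "ax": 0, "ay": 0, "az": 0, "jaw": 0.5}
    - {"dx": 0.3, "dy": 0, "dz": 0, "ax": 0, "ay": 0, "az": 0, "jaw": 0.5}
  force: 100

```text
time: 12.32
ee_pos: [612.9, 159.1, 188.6]
ee_rot: [0.002, 0.604, 0.797, -0.001]
contact_force: [0.6, -4.1, 7.7]
opening: 7.1
finger_force: 98.4
```

Call:
send_rows:
  deltas:
    - {"dx": 0.3, "dy": 0, "dz": 0, "ax": 0, "ay": 0, "az": 0, "jaw": 0.5}
    - {"dx": 0.3, "dy": 0, "dz": 0, "ax": 0, "ay": 0, "az": 0, "jaw": 0.5}
  force: 100

```text
time: 12.58
ee_pos: [611.6, 163.9, 188.6]
ee_rot: [0.003, 0.604, 0.797, -0.001]
contact_force: [2.3, -8.7, 8.6]
opening: 7.0
finger_force: 98.6
```

```bash
python3 yaw2.py w8.png
```

```text
pts 49 [ 50.       111.916664] [246.       111.245285] tray y ang -254.17712 tool x ang 105.69428971593733 rms 0.03391763524691523
pos [611.6 164.  188.6] t 12.625 F [ 1.9 -6.1  8.3] T [-1.31 -0.35  0.15] along bar n -7.61 open 6.89703739619301
```

Call:
send_rows:
  deltas:
    - {"dx": 0.3, "dy": 0, "dz": 0, "ax": 0, "ay": 0, "az": 0, "jaw": 0.5}
    - {"dx": 0.3, "dy": 0, "dz": 0, "ax": 0, "ay": 0, "az": 0, "jaw": 0.5}
    - {"dx": 0.3, "dy": 0, "dz": 0, "ax": 0, "ay": 0, "az": 0, "jaw": 0.5}
  force: 100

```text
time: 13.0
ee_pos: [609.9, 170.3, 188.6]
ee_rot: [0.004, 0.605, 0.796, -0.003]
contact_force: [2.9, -12.7, 9.7]
opening: 6.8
finger_force: 98.7
```

Call:
send_rows:
  deltas:
    - {"dx": 0.2, "dy": 0, "dz": 0, "ax": 0, "ay": 0, "az": 0, "jaw": 0.5}
    - {"dx": 0.2, "dy": 0, "dz": 0, "ax": 0, "ay": 0, "az": 0, "jaw": 0.5}
  force: 100

```text
time: 13.25
ee_pos: [609.1, 173.4, 188.6]
ee_rot: [0.004, 0.605, 0.796, -0.003]
contact_force: [2.9, -12.6, 10.3]
opening: 7.0
finger_force: 98.8
```

```bash
python3 yaw2.py w9.png
```

```text
pts 48 [ 50.      112.83582] [246.      111.96364] tray y ang -254.20183 tool x ang 105.56154742357516 rms 0.04876178857178931
pos [609.  173.7 188.5] t 13.3 F [  3.2 -11.7   9.4] T [-2.43 -0.55  0.18] along bar n 2.47 open 7.158532104447574
```

Call:
send_rows:
  deltas:
    - {"dx": 0.2, "dy": 0, "dz": 0, "ax": 0, "ay": 0, "az": 0, "jaw": 0.5}
    - {"dx": 0.2, "dy": 0, "dz": 0, "ax": 0, "ay": 0, "az": 0, "jaw": 0.5}
    - {"dx": 0.15, "dy": 0, "dz": 0, "ax": 0, "ay": 0, "az": 0, "jaw": 0.5}
  force: 100

```text
time: 13.68
ee_pos: [608.3, 176.6, 188.5]
ee_rot: [0.006, 0.605, 0.796, -0.005]
contact_force: [3.6, -17.1, 11.6]
opening: 6.8
finger_force: 99.0
```

Call:
send_rows:
  deltas:
    - {"dx": 0.15, "dy": 0, "dz": 0, "ax": 0, "ay": 0, "az": 0, "jaw": 0.5}
    - {"dx": 0, "dy": 0, "dz": 0, "ax": 0, "ay": 0, "az": 0, "jaw": 0.5}
  force: 100

```text
time: 13.92
ee_pos: [608.3, 176.9, 188.5]
ee_rot: [0.006, 0.606, 0.796, -0.005]
contact_force: [3.0, -18.4, 12.0]
opening: 6.9
finger_force: 99.1
```

```bash
python3 yaw2.py w9.png
```

```text
pts 47 [ 50.      113.46875] [246.      112.15686] tray y ang -254.22812 tool x ang 105.42502433019828 rms 0.04289209240193228
pos [608.3 177.  188.5] t 13.975 F [  3.8 -19.   11.7] T [-3.65 -0.73  0.32] along bar n 5.77 open 7.337156374221267
```

Call:
send_rows:
  deltas:
    - {"dx": 0.05, "dy": 0, "dz": 0, "ax": 0, "ay": 0, "az": 0.008, "jaw": 0.5}
    - {"dx": 0, "dy": 0, "dz": 0, "ax": 0, "ay": 0, "az": 0, "jaw": 0.5}
    - {"dx": 0, "dy": 0, "dz": 0, "ax": 0, "ay": 0, "az": 0, "jaw": 0.5}
    - {"dx": 0, "dy": 0, "dz": 0, "ax": 0, "ay": 0, "az": 0, "jaw": 0.5}
  force: 100

```text
time: 14.48
ee_pos: [608.2, 177.1, 188.5]
ee_rot: [0.006, 0.609, 0.793, -0.005]
contact_force: [4.2, -20.0, 12.6]
opening: 7.0
finger_force: 99.2
```

```bash
python3 yaw2.py w9.png
```

```text
pts 49 [ 50.      114.85185] [246.      112.26087] tray y ang -254.20915 tool x ang 104.98667830031414 rms 0.03383550809107441
pos [608.2 177.1 188.5] t 14.525 F [  4.2 -19.9  12.9] T [-3.8  -0.74  0.39] along bar n 5.88 open 7.352253695597207
```

Call:
send_rows:
  deltas:
    - {"dx": 0, "dy": 0, "dz": 0, "ax": 0, "ay": 0, "az": 0, "jaw": 0.5}
    - {"dx": 0, "dy": 0, "dz": 0, "ax": 0, "ay": 0, "az": 0, "jaw": 0.5}
    - {"dx": 0, "dy": 0, "dz": 0, "ax": 0, "ay": 0, "az": 0, "jaw": 0.5}
    - {"dx": 0, "dy": 0, "dz": 0, "ax": 0, "ay": 0, "az": 0, "jaw": 0.5}
    - {"dx": 0, "dy": 0, "dz": 0, "ax": 0, "ay": 0, "az": 0, "jaw": 0.5}
  force: 100

```text
time: 15.15
ee_pos: [608.2, 177.1, 188.5]
ee_rot: [0.006, 0.609, 0.793, -0.005]
contact_force: [4.0, -19.8, 12.6]
opening: 7.1
finger_force: 99.2
```

Call:
send_rows:
  deltas:
    - {"dx": 0, "dy": 0, "dz": 0, "ax": 0, "ay": 0, "az": 0, "jaw": 0.5}
    - {"dx": 0, "dy": 0, "dz": 0, "ax": 0, "ay": 0, "az": 0, "jaw": 0.5}
    - {"dx": 0, "dy": 0, "dz": 0, "ax": 0, "ay": 0, "az": 0, "jaw": 0.5}
    - {"dx": 0, "dy": 0, "dz": 0, "ax": 0, "ay": 0, "az": 0, "jaw": 0.5}
  force: 100

```text
time: 15.65
ee_pos: [608.2, 177.1, 188.5]
ee_rot: [0.006, 0.609, 0.793, -0.005]
contact_force: [4.0, -18.7, 12.4]
opening: 7.1
finger_force: 99.2
```

Call:
send_rows:
  deltas:
    - {"dx": -0.4, "dy": 0, "dz": 0, "ax": 0, "ay": 0, "az": 0, "jaw": 0.5}
    - {"dx": -0.8, "dy": 0, "dz": 0, "ax": 0, "ay": 0, "az": 0, "jaw": 0.5}
    - {"dx": -1.5, "dy": 0, "dz": 0, "ax": 0, "ay": 0, "az": 0, "jaw": 0.5}
    - {"dx": -2, "dy": -0.5, "dz": 0, "ax": 0, "ay": 0, "az": 0, "jaw": 0.5}
    - {"dx": -2.4, "dy": -1.1, "dz": 0, "ax": 0, "ay": 0, "az": 0, "jaw": 0.5}
  force: 100

```text
time: 16.27
ee_pos: [608.4, 114.6, 188.5]
ee_rot: [-0.0, 0.606, 0.795, 0.002]
contact_force: [1.3, 3.0, 7.1]
opening: 7.1
finger_force: 98.4
```

Call:
send_rows:
  deltas:
    - {"dx": -2.4, "dy": -1.1, "dz": 0, "ax": 0, "ay": 0, "az": 0, "jaw": 0.5}
    - {"dx": -2.4, "dy": -1.1, "dz": 0, "ax": 0, "ay": 0, "az": 0, "jaw": 0.5}
    - {"dx": -2.4, "dy": -1.1, "dz": 0, "ax": 0, "ay": 0, "az": 0, "jaw": 0.5}
    - {"dx": -2.4, "dy": -1.1, "dz": 0, "ax": 0, "ay": 0, "az": 0, "jaw": 0.5}
    - {"dx": -2.4, "dy": -1.1, "dz": 0, "ax": 0, "ay": 0, "az": 0, "jaw": 0.5}
  force: 100

```text
time: 16.9
ee_pos: [586.9, -16.4, 188.5]
ee_rot: [0.0, 0.607, 0.795, 0.002]
contact_force: [-0.1, 5.0, 6.6]
opening: 7.2
finger_force: 98.5
```

```bash
python3 yaw2.py w10.png
```

```text
pts 78 [ 50.      109.79012] [366.      171.68085] tray y ang -269.23962 tool x ang 105.00478580175219 rms 4.956302750891087
pos [586.6 -20.4 188.5] t 16.95 F [-1.8  2.7  8.3] T [ 0.81  0.39 -0.12] along bar n -178.36 open 7.152607326255328
```

Call:
send_rows:
  deltas:
    - {"dx": -2, "dy": -0.9, "dz": 0, "ax": 0, "ay": 0, "az": 0, "jaw": 0.5}
    - {"dx": -2, "dy": -0.9, "dz": 0, "ax": 0, "ay": 0, "az": 0, "jaw": 0.5}
    - {"dx": -1.5, "dy": -0.7, "dz": 0, "ax": 0, "ay": 0, "az": 0, "jaw": 0.5}
    - {"dx": 0, "dy": 0, "dz": 0, "ax": 0, "ay": 0, "az": 0, "jaw": 0.5}
    - {"dx": 0, "dy": 0, "dz": -0.1, "ax": 0, "ay": 0, "az": 0, "jaw": 0.5}
  force: 60

```text
time: 17.58
ee_pos: [576.8, -77.7, 188.6]
ee_rot: [0.0, 0.607, 0.794, -0.0]
contact_force: [1.9, -1.4, -1.3]
opening: 6.9
finger_force: 97.5
```

Call:
send_rows:
  deltas:
    - {"dx": 0, "dy": 0, "dz": 0, "ax": 0, "ay": 0, "az": 0, "jaw": 4.5}
    - {"dx": 0, "dy": 0, "dz": 0, "ax": 0, "ay": 0, "az": 0, "jaw": 4.5}
    - {"dx": 0, "dy": 0, "dz": 0, "ax": 0, "ay": 0, "az": 0, "jaw": 4.5}
    - {"dx": 0, "dy": 0, "dz": 0, "ax": 0, "ay": 0, "az": 0, "jaw": 4.5}
  force: 60

```text
time: 18.08
ee_pos: [576.9, -76.7, 188.5]
ee_rot: [-0.0, 0.607, 0.795, -0.0]
contact_force: [0.1, -0.3, 0.3]
opening: 45.1
finger_force: 0.0
```

Call:
send_rows:
  deltas:
    - {"dx": 0, "dy": 0, "dz": -1.5, "ax": 0, "ay": 0, "az": 0, "jaw": 4.5}
    - {"dx": 0, "dy": 0, "dz": -3, "ax": 0, "ay": 0, "az": 0, "jaw": 4.5}
    - {"dx": 0, "dy": 0, "dz": -4, "ax": 0, "ay": 0, "az": 0, "jaw": 4.5}
    - {"dx": 0, "dy": 0, "dz": -4, "ax": 0, "ay": 0, "az": 0, "jaw": 4.5}
    - {"dx": 0, "dy": 0, "dz": -3, "ax": 0, "ay": 0, "az": 0, "jaw": 4.5}
  force: 60

```text
time: 18.7
ee_pos: [577.1, -76.4, 346.8]
ee_rot: [0.001, 0.607, 0.795, 0.001]
contact_force: [-0.3, -0.6, -0.3]
opening: 45.1
finger_force: 0.0
```

Call:
send_rows:
  deltas:
    - {"dx": 4, "dy": 1, "dz": 0, "ax": 0, "ay": 0, "az": 0, "jaw": 4.5}
    - {"dx": 5, "dy": 1, "dz": 0, "ax": 0, "ay": 0, "az": 0, "jaw": 4.5}
    - {"dx": 5, "dy": 1, "dz": 0, "ax": 0, "ay": 0, "az": 0, "jaw": 4.5}
    - {"dx": 5, "dy": 1, "dz": 0, "ax": 0, "ay": 0, "az": 0, "jaw": 4.5}
    - {"dx": 2, "dy": 0, "dz": 0, "ax": 0, "ay": 0, "az": 0, "jaw": 4.5}
  force: 60

```text
time: 19.32
ee_pos: [559.4, 140.3, 345.2]
ee_rot: [0.0, 0.605, 0.796, 0.001]
contact_force: [0.3, -0.3, 0.5]
opening: 45.0
finger_force: 0.0
```

Run:
```python
from h import *
t=cam('top','t11.png');b=cam('scene','s11.png')
a=t['p'][60:310,110:390];s=b['p'][110:310,60:440]
a=cv2.resize(a,(392,350),interpolation=cv2.INTER_CUBIC);s=cv2.resize(s,(400,350),interpolation=cv2.INTER_CUBIC)
cv2.imwrite('pics/c11.png',np.hstack([a,s])[...,::-1]);o,M=pose();print(o['ee_pos'],o['time'],o['contact_force'])
```

```text
[559.38374201 138.90369671 344.65680888] 19.425 [0.44808777 0.4663055  0.27568815]
```

View pics/c11.png

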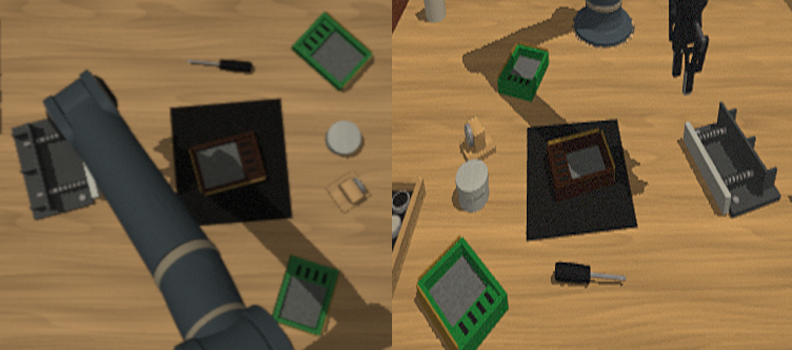

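The tray rests on the pad (about (228,162) in the left view) with the gripper clear. The bar is out again and the tin, stand and driver are where they were.

```bash
python3 -c "from bench import job_done; print(job_done())"
```

```text
the job is handed in; nothing more can be done
None
```

I pressed the long strip and then the short strip against the bar until it stopped, held each for over a second, set the tray back on the leather pad, let go, and handed the job in at about 19 s.

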